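# Set out the cheese tasting and load the wire slicer

### The arm

A 6-joint arm with a two-finger parallel gripper is mounted at the origin on the work surface. World frame = base frame: x ahead of the robot, y to its left, z up, the work surface at z = 0. Lengths are in mm, angles in rad, forces in N, time in s.
With the tool pointing down it reaches from about 325 to 925 mm from the base axis. Payload 3.1 kg.
Tool frame: the origin (TCP) lies midway between the tips of the shut fingers; the grasp point (between the pads) lies 19 mm behind it (env.hold_point_z is the distance from the TCP to the grasp point, in mm); z points along the fingers, y is the line along which they close (so a half turn about z gives the same grasp; the last joint's range is limited). The gripper opens to 85 mm and grips with 20 to 120 N. Pads are 22 mm wide; open, the fingers measure 114 mm over their backs; the gripper's body (76 mm by 85 mm) begins 54 mm behind the grasp point. The pads swing forward as they close: fully open they stand 13 mm farther back than shut.
Start: joints at [1.198, 0.217, 1.613, -0, 1.311, -0.112], TCP at [161.139, 603.882, 231.3] pointing down, gripper open.
Joint ranges: [-2.75, 2.75], [-0.78, 2.1], [0.31, 2.55], [-1.13, 4.27], [0.13, 2.63], [-2.58, 2.58]. Speed limits (rad/s): [2.79, 2.79, 3.14, 3.14, 3.14, 3.14].

### API

Orientations are given as a 3x3 rotation matrix whose columns are the frame's x, y, z axes.
In Python, from station import env gives the robot as it stands. The module is installed in compiled form; this text tells all that it offers.
- The arm moves only by the tool move_arm, never from a script. Its argument "series" is a list of rows, each an object of numbers: "x", "y", "z": the shift along the tool's x, y, z in mm; "turn": the turn about the tool's z in degrees; "gripper": the gripper command: -1 is shut, 1 is fully open, values between are in proportion. In form: [{"x": .., "y": .., "z": .., "turn": .., "gripper": ..}, ...]. A call has 1 to 8 rows; each row shifts and turns the commanded pose from where the row before left it, along the tool's axes as they then stand; what a row does not reach is not made up. A row lasts 1/12 s, in which the tool goes at most 41.7 mm and 7.16 degrees, less where a joint would pass 70% of its speed; a pose out of reach is approached as far as the arm can. A call with a gripper value outside its range is refused whole. The fingers move at their own pace and stop on an object; "squeeze" is the grip in N (left out, the last holds). Time passes only in rows, so rows that do not move let the fingers close. It gives the time, the measured TCP pose, the force, the opening and the grip force at its end, in the units of the state.
- env.read_state(): the state, without advancing time (a new reading comes with each control period).
- env.get_image(name): name is "side" or "top" or "wrist"; returns a dict with "pixels" (420x560x3 uint8, blue, green, red), "vfov" (degrees; the focal length in pixels is half the picture's height over the tangent of half this angle, whatever the lens; pixels are square), "cx", "cy" (the principal point, pixels), "world_from_camera" (4x4, takes a point from camera to world coordinates); the wrist camera has in their place "mount" (4x4, takes a point from camera to tool coordinates, whose origin is the TCP and whose axes are the flange's). Camera axes: x right, y up, looking along -z (the intrinsics and any distortion apply to the point x, -y, -z); pixel columns grow to the right and rows downward; lengths in mm; the calibration is good to about 2 mm. A picture is of the moment at which its call begins: read the wrist's pose just before it. There is no depth.
- env.finish_job(): hands the job in; it is judged then, once.
The state is a dict: "clock": time; "joint_pos": joint angles; "joint_vel": joint speeds; "joint_efforts": joint torques, N m; "tool_pos": TCP position; "ee_rot": TCP orientation; "wrist_force": force on the tool from outside, world axes, zero at the start; "ft_torque": the same for the moment, N m; "width": finger opening in mm; "grip_force": force on a finger pad.
Only numpy, scipy, OpenCV 4.12 (cv2) and the standard library are available. Lean on these libraries where they do the work, as an engineer would, in place of code of your own. Each camera call takes 0.05 s, during which the arm holds its last target. There are 200 camera calls.

### The job

Unstack the cheeses and set out the tasting: the square cheese goes in the middle of the square slate with its sides parallel to the slate's, the larger round one in the middle of the larger round board, and the little drum in the middle of the smaller round board. The long brick goes centred and straight on the slicer's bed, slid in under the raised wire until its end is up against the stop. Keep every cheese upright, set it down rather than dropping it, and leave the honey jar and the glass where they are.

Things in the scene. Friction and masses are not known exactly. Their poses are not given: they have to be found in the camera images.
- brick: loose: long brick-shaped cheese, straw-coloured rind, herbs on top, 180 x 62 x 45 mm (x, y, z), 0.4 to 0.65 kg. Origin: centre of its underside, x along its length. Starts on a fixed dark wooden board 240 x 110 x 18 mm and carries the others: square and disc side by side on it, 45 mm either side of its middle (either at either end), the drum on top of one of them. Goes into the slicer
- square_cheese: loose: small square cream-coloured cheese, 52 x 52 x 30 mm (x, y, z), 90 g. Origin: centre of its underside, x and y along its sides. Starts on the brick. Goes on the square slate
- disc_cheese: loose: small flat round white-rinded cheese, 58 mm across, 30 mm high, 85 g; the larger of the two round ones. Origin: centre of its underside. Starts on the brick. Goes on the larger round board
- drum_cheese: loose: little upright drum-shaped cheese, 40 mm across, 36 mm high, 50 g; the smaller round one, at the very top of the stack. Origin: centre of its underside. Goes on the smaller round board
- slicer: fixed: wire slicer, pale wooden bed 260 x 140 mm, top at z 22 mm. Origin: centre of bed's underside; x along the bed, away from the robot, to the stop. At x +60 mm a sprung wire bow on posts at y -60 and +60: wire 57 mm above the bed, handle over it up to z 121; yields down at 3 N. Then a steel stop plate, top at z 59, face at x +95: a brick touching it has its origin at x +5. Slide in from -x
- slate: fixed: square dark slate serving tile 110 x 110 x 8 mm. Origin: centre of its underside, x and y along its sides; top at z = 8 mm
- round_board_large: fixed: larger round tree-slice serving board with bark edge, 120 mm across, 20 mm thick. Origin: centre of its underside; top at z = 20 mm
- round_board_small: fixed: smaller round tree-slice serving board with bark edge, 84 mm across, 20 mm thick. Origin: centre of its underside; top at z = 20 mm
- honey_jar: loose bystander: amber honey jar with brass cap, 62 mm across, 85 mm high. Origin: centre of its underside. To be left alone
- tumbler: loose bystander: clear drinking glass, 64 mm across, 85 mm high, empty and open. Origin: centre of its underside. To be left alone
Mind the look-alikes: they are no part of the job. What is shaped like the drum_cheese but purple is not meant.

How it is judged (in metres and radians):
At the end, for the whole second after the job is handed in: Brick flat on the slicer bed, end within 11 mm of the stop, within 12 mm of the centre line and 0.12 rad of straight; square on slate, disc on larger and drum on smaller round board, upright, within 15 mm of the middle; square within 0.2 rad of the slate's sides; all at rest (x of brick in the frame of slicer between -0.006 and 0.01 m and y of brick in the frame of slicer between -0.012 and 0.012 m and z of brick in the frame of slicer between 0.017 and 0.027 m and angle between the x axis of brick and the x axis of slicer, either way round below 0.12 rad and angle between each of brick, square_cheese, disc_cheese, drum_cheese's own z axis and vertical below 0.1 rad and horizontal distance between square_cheese and slate below 0.015 m and z of square_cheese in the frame of slate between 0.003 and 0.013 m and (angle between the x axis of square_cheese and the x axis of slate, either way round below 0.2 rad or angle between the x axis of square_cheese and the y axis of slate, either way round below 0.2 rad) and horizontal distance between disc_cheese and round_board_large below 0.015 m and z of disc_cheese in the frame of round_board_large between 0.015 and 0.025 m and horizontal distance between drum_cheese and round_board_small below 0.015 m and z of drum_cheese in the frame of round_board_small between 0.015 and 0.025 m and linear speed of each of brick, square_cheese, disc_cheese, drum_cheese below 0.02 m/s); the robot touches nothing.
It fails at once if the honey jar or the tumbler is pushed more than 30 mm or tipped (distance of any of honey_jar, tumbler from where it was at the start of the episode above 0.03 m or angle between any of honey_jar, tumbler's own z axis and vertical above 0.4 rad).
It fails at once if a cheese is tipped more than 35 degrees from upright (angle between any of brick, square_cheese, disc_cheese, drum_cheese's own z axis and vertical above 0.61 rad).
It fails at once if a cheese is dropped or flung: it moves faster than 0.7 m/s (a fall of 25 mm) with no finger on it ((linear speed of brick above 0.7 m/s and contact force between the fingers and brick below 0.3 N) or (linear speed of square_cheese above 0.7 m/s and contact force between the fingers and square_cheese below 0.3 N) or (linear speed of disc_cheese above 0.7 m/s and contact force between the fingers and disc_cheese below 0.3 N) or (linear speed of drum_cheese above 0.7 m/s and contact force between the fingers and drum_cheese below 0.3 N)).
It also fails if it takes over 109 s, if anything falls off the work surface, if the arm or the gripper's body presses on something with over 40 N, if the wrist force passes 120 N, or if a joint passes its speed limit or range.

## Working session

There is one attempt and no reset: what is moved stays moved. The work goes in short steps, Python scripts to look and compute and a tool call to move; the robot and the scene stay as the last step left them, time stands still between calls to the robot, and variables do not carry over. Pictures are saved under pics/ and viewed, at most 14 in all, crops included, and the job is handed in when it is done.

Besides the shell and the picture viewer there is one more tool, called as name([rows], argument=value, ...), one row to a line, values as JSON. move_arm: Moves the arm, as the interface text tells. Its arguments: {"type":"object","properties":{"series":{"type":"array","items":{"type":"object","properties":{"x":{"type":"number"},"y":{"type":"number"},"z":{"type":"number"},"turn":{"type":"number"},"gripper":{"type":"number"}}}},"squeeze":{"type":"number"}},"required":["series"]}

```bash
mkdir -p pics
cat > h.py <<'E'
import numpy as np, cv2
from station import env
def grab(n,name=None):
    s=env.read_state(); im=env.get_image(n); 
    if name: cv2.imwrite(f'pics/{name}.png',im['pixels'])
    return s,im
def cam(im,s=None):
    if 'world_from_camera' in im: return np.array(im['world_from_camera'])
    T=np.eye(4);T[:3,:3]=s['ee_rot'];T[:3,3]=s['tool_pos'];return T@np.array(im['mount'])
def ray(im,px,z,s=None):
    px=np.atleast_2d(np.array(px,float));T=cam(im,s);f=210/np.tan(np.radians(im['vfov'])/2)
    d=np.c_[(px[:,0]-im['cx'])/f,-(px[:,1]-im['cy'])/f,-np.ones(len(px))]@T[:3,:3].T
    o=T[:3,3];return o+d*((z-o[2])/d[:,2])[:,None]
def proj(im,P,s=None):
    T=np.linalg.inv(cam(im,s));f=210/np.tan(np.radians(im['vfov'])/2)
    c=np.atleast_2d(P)@T[:3,:3].T+T[:3,3];return np.c_[im['cx']+f*c[:,0]/-c[:,2],im['cy']-f*c[:,1]/-c[:,2]]
E
python3 - <<'E'
from h import *
np.set_printoptions(precision=3,suppress=True)
for n in('top','side','wrist'):
    s,im=grab(n,n+'0'); print(n,{k:v for k,v in im.items() if k!='pixels'})
print(s)
a=cv2.imread('pics/top0.png')
E
```

```text
top {'vfov': 49.73347211576923, 'cx': 281.0316517372474, 'cy': 220.99631706354086, 'world_from_camera': array([[   0.02 ,    0.984,   -0.177,  382.972],
       [  -1.   ,    0.022,    0.009,   11.343],
       [   0.012,    0.176,    0.984, 1275.175],
       [   0.   ,    0.   ,    0.   ,    1.   ]])}
side {'vfov': 47.56418531855045, 'cx': 271.08498137632165, 'cy': 208.111475556495, 'world_from_camera': array([[   0.997,    0.04 ,   -0.059,  542.523],
       [  -0.071,    0.595,   -0.801, -999.339],
       [   0.003,    0.803,    0.596,  839.478],
       [   0.   ,    0.   ,    0.   ,    1.   ]])}
wrist {'vfov': 66.80457558179359, 'cx': 284.69298325462677, 'cy': 212.31959535011995, 'mount': array([[  -0.001,    0.95 ,    0.313,   80.336],
       [   1.   ,    0.   ,    0.001,   -0.603],
       [   0.001,    0.313,   -0.95 , -142.501],
       [   0.   ,    0.   ,    0.   ,    1.   ]])}
{'clock': 0.1, 'joint_pos': array([ 1.198,  0.218,  1.615, -0.   ,  1.311, -0.112]), 'joint_vel': array([-0.001, -0.   , -0.004, -0.001, -0.001,  0.   ]), 'joint_efforts': array([ -0.001, -39.808, -30.497,  -0.   ,   0.004,  -0.   ]), 'tool_pos': array([160.882, 603.16 , 230.077]), 'ee_rot': array([[-0.966,  0.258, -0.001],
       [ 0.258,  0.966, -0.002],
       [ 0.   , -0.002, -1.   ]]), 'wrist_force': array([ 0.007, -0.102,  1.109]), 'ft_torque': array([-0.034,  0.001, -0.028]), 'grip_force': 0.0, 'width': 85.34184931592024}
```

View pics/top0.png

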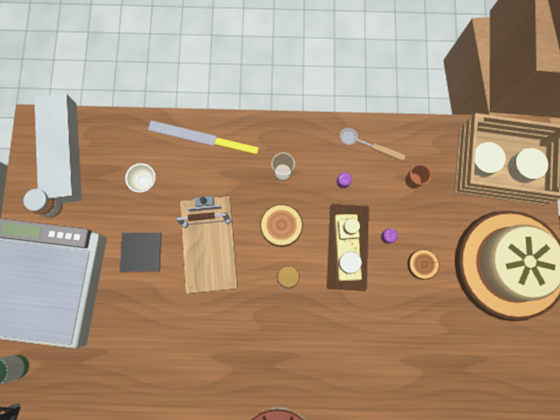

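View pics/side0.png

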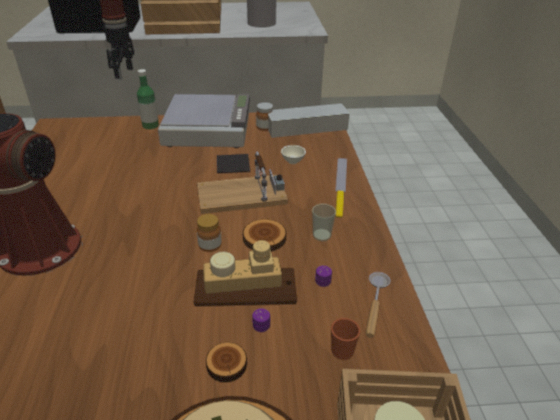

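Top view: the brick lies along x on its board at about (350,247). The disc is at the near end (350,262), and the square at the far end (348,227) carries the drum. The slicer is at (209,245), slate (140,252), large board (281,225), small board (424,264), jar (288,277) and tumbler (283,165). The side view agrees.

Run:
```python
from h import *
np.set_printoptions(precision=1,suppress=True)
s,im=grab('top'); a=im['pixels']; hsv=cv2.cvtColor(a,cv2.COLOR_BGR2HSV)
def cont(mask,x0,y0,x1,y1):
    m=np.zeros(mask.shape,np.uint8);m[y0:y1,x0:x1]=mask[y0:y1,x0:x1]*255
    m=cv2.morphologyEx(m,cv2.MORPH_OPEN,np.ones((3,3)))
    m=cv2.morphologyEx(m,cv2.MORPH_CLOSE,np.ones((5,5)))
    c,_=cv2.findContours(m,cv2.RETR_EXTERNAL,cv2.CHAIN_APPROX_NONE);return max(c,key=cv2.contourArea)[:,0,:]
H,S,V=[hsv[...,i].astype(int) for i in range(3)]
g=cv2.cvtColor(a,cv2.COLOR_BGR2GRAY)
for p in [(140,252),(110,230),(200,270),(210,150),(300,240),(281,209),(350,212),(334,250),(350,262),(345,273),(351,227),(340,218),(424,264),(412,264),(430,300)]: print(p,hsv[p[1],p[0]])
def rect(c,z):
    P=ray(im,c,z)[:,:2].astype(np.float32);r=cv2.minAreaRect(P);return r
def circ(c,z):
    P=ray(im,c,z)[:,:2].astype(np.float32);return cv2.fitEllipse(P)
print('slate',rect(cont((S<90)&(V<110),112,222,170,280),8))
print('woodboard',rect(cont((V<85),320,195,376,300),18))
b=cont((S<125)&(V>150),325,205,376,290)
print('brick-ish',rect(b,63))
np.save('b.npy',b)
big=cv2.resize(a[150:310,110:450],None,fx=2.3,fy=2.3,interpolation=cv2.INTER_CUBIC);cv2.imwrite('pics/top_zoom.png',big)
```

```text
(140, 252) [120   3  97]
(110, 230) [ 14 130 169]
(200, 270) [ 17  94 196]
(210, 150) [ 13 127 167]
(300, 240) [ 13 130 167]
(281, 209) [ 20 105 231]
(350, 212) [ 12 105  92]
(334, 250) [ 14 116  97]
(350, 262) [ 45   4 240]
(345, 273) [ 28  76 192]
(351, 227) [ 32  40 241]
(340, 218) [ 29  64 235]
(424, 264) [ 13 137 171]
(412, 264) [ 20 112 240]
(430, 300) [ 14 129 156]
slate ((513.6964111328125, 392.03326416015625), (106.60952758789062, 108.89403533935547), 1.2754935026168823)Traceback (most recent call last):
  File "<stdin>", line 17, in <module>
  File "<stdin>", line 8, in cont
ValueError: max() iterable argument is empty
```

Run:
```python
from h import *
np.set_printoptions(precision=1,suppress=True)
s,im=grab('top'); a=im['pixels']; hsv=cv2.cvtColor(a,cv2.COLOR_BGR2HSV)
def cont(mask,x0,y0,x1,y1):
    m=np.zeros(mask.shape,np.uint8);m[y0:y1,x0:x1]=mask[y0:y1,x0:x1]*255
    m=cv2.morphologyEx(m,cv2.MORPH_CLOSE,np.ones((5,5)))
    m=cv2.morphologyEx(m,cv2.MORPH_OPEN,np.ones((3,3)))
    c,_=cv2.findContours(m,cv2.RETR_EXTERNAL,cv2.CHAIN_APPROX_NONE)
    return max(c,key=cv2.contourArea)[:,0,:] if c else np.array([[0,0],[1,1],[2,0],[3,3],[4,0]])
H,S,V=[hsv[...,i].astype(int) for i in range(3)]
R=lambda c,z:cv2.minAreaRect(ray(im,c,z)[:,:2].astype(np.float32))
C=lambda c,z:cv2.fitEllipse(ray(im,c,z)[:,:2].astype(np.float32))
print('woodboard',R(cont((V<125),320,195,376,300),18))
print('slicer bed',R(cont((S<112)&(V>150),176,222,245,300),22))
print('large',C(cont((V>190),255,200,308,250),20))
print('small',C(cont((V>190),405,245,445,285),20))
print('disc',C(cont((S<25)&(V>180),335,248,366,276),93))
print('drum',C(cont((S<50)&(V>200),341,216,362,239),129))
print('brick',R(cont((H>22)&(V>150),325,205,376,290),63))
print('jar',C(cont((H>17)&(S>135),270,260,305,292),85))
big=cv2.resize(a[150:310,110:450],None,fx=2.3,fy=2.3,interpolation=cv2.INTER_CUBIC);cv2.imwrite('pics/top_zoom.png',big)
```

```text
woodboard ((540.854248046875, -187.37188720703125), (109.78887939453125, 238.60430908203125), 87.6650390625)
slicer bed ((508.55072021484375, 199.0803985595703), (196.50515747070312, 140.21258544921875), 6.8579840660095215)
large ((598.3688354492188, 0.23626306653022766), (111.06620788574219, 111.33673095703125), 149.84487915039062)
small ((496.7342224121094, -398.8273620605469), (76.07601165771484, 77.37456512451172), 5.784486770629883)
disc ((490.5643005371094, -181.79391479492188), (52.48161697387695, 52.88684844970703), 39.18358612060547)
drum ((574.5691528320312, -172.930419921875), (46.736175537109375, 49.37044143676758), 24.7919979095459)
brick ((535.7705078125, -182.73995971679688), (176.41464233398438, 62.80912780761719), 2.402984619140625)
jar ((450.340087890625, -20.16799545288086), (51.64228439331055, 52.16043472290039), 175.12603759765625)
```

View pics/top_zoom.png

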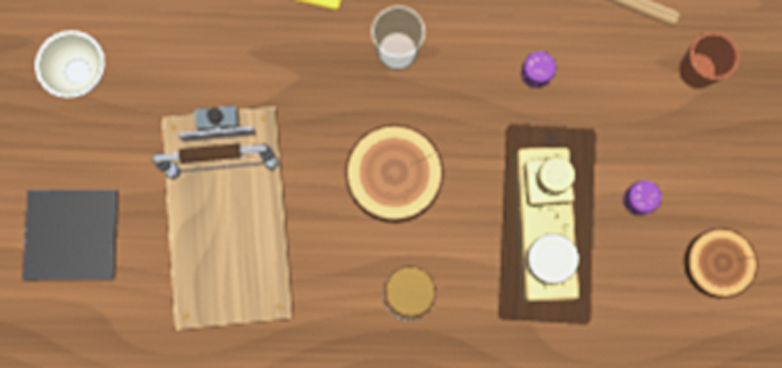

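Large and small boards, slate and brick sizes all match the sizes given to within a few mm. I'm moving over the stack for a close look.

move_arm([
  {"x":-23.7,"y":-27.4,"gripper":1},
  {"x":-23.7,"y":-27.4},
  {"x":-23.7,"y":-27.4},
  {"x":-23.7,"y":-27.4},
  {"x":-23.7,"y":-27.4},
  {"x":-23.7,"y":-27.4},
  {"x":-23.7,"y":-27.4},
  {"x":-23.7,"y":-27.4},
])

```text
$.series[0]: bad value
```

move_arm([
  {"x":-23.7,"y":-27.4},
  {"x":-23.7,"y":-27.4},
  {"x":-23.7,"y":-27.4},
  {"x":-23.7,"y":-27.4},
  {"x":-23.7,"y":-27.4},
  {"x":-23.7,"y":-27.4},
  {"x":-23.7,"y":-27.4},
  {"x":-23.7,"y":-27.4},
])

```text
$.series[0]: bad value
```

move_arm([
  {"x":-23.7,"y":-27.4},
  {"x":-23.7,"y":-27.4},
  {"x":-23.7,"y":-27.4},
  {"x":-23.7,"y":-27.4},
  {"x":-23.7,"y":-27.4},
  {"x":-23.7,"y":-27.4},
  {"x":-23.7,"y":-27.4},
  {"x":-23.7,"y":-27.4},
])

```text
$.series[0]: bad value
```

move_arm([
  {"turn":-5.8},
  {"turn":-5.8},
  {"turn":-5.8},
  {},
  {},
])

```text
$.series[0]: bad value
```

Run:
```python
from h import *
s,im=grab('wrist','w1'); print(s['tool_pos'],s['ee_rot'],s['clock'])
```

```text
[160.99271907 603.48925196 230.61963886] [[-9.66176661e-01  2.57880715e-01 -4.42694705e-04]
 [ 2.57881063e-01  9.66175971e-01 -1.16215373e-03]
 [ 1.28023953e-04 -1.23700839e-03 -9.99999227e-01]] 0.25
```

View pics/w1.png

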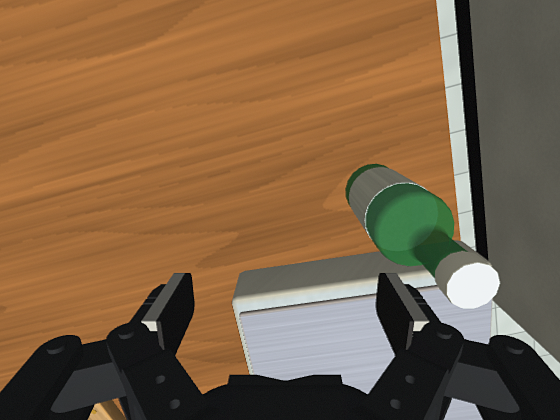

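The moves were refused because every field has to be given. The wrist view shows only the scale and bottle near the start pose.

move_arm([
  {"x":-23.7,"y":-27.4,"z":0,"turn":0,"gripper":1},
  {"x":-23.7,"y":-27.4,"z":0,"turn":0,"gripper":1},
  {"x":-23.7,"y":-27.4,"z":0,"turn":0,"gripper":1},
  {"x":-23.7,"y":-27.4,"z":0,"turn":0,"gripper":1},
  {"x":-23.7,"y":-27.4,"z":0,"turn":0,"gripper":1},
  {"x":-23.7,"y":-27.4,"z":0,"turn":0,"gripper":1},
  {"x":-23.7,"y":-27.4,"z":0,"turn":0,"gripper":1},
  {"x":-23.7,"y":-27.4,"z":0,"turn":0,"gripper":1},
])

```text
clock: 0.97
tool_pos: [288.2, 341.7, 231.4]
ee_rot: [[-0.966, 0.257, 0.001], [0.257, 0.966, 0.0], [-0.0, 0.0, -1.0]]
wrist_force: [0.5, 0.7, 0.3]
width: 85.5
grip_force: 0.0
```

move_arm([
  {"x":-23.7,"y":-27.4,"z":0,"turn":0,"gripper":1},
  {"x":-23.7,"y":-27.4,"z":0,"turn":0,"gripper":1},
  {"x":-23.7,"y":-27.4,"z":0,"turn":0,"gripper":1},
  {"x":-23.7,"y":-27.4,"z":0,"turn":0,"gripper":1},
  {"x":-23.7,"y":-27.4,"z":0,"turn":0,"gripper":1},
  {"x":-23.7,"y":-27.4,"z":0,"turn":0,"gripper":1},
  {"x":-23.7,"y":-27.4,"z":0,"turn":0,"gripper":1},
  {"x":-23.7,"y":-27.4,"z":0,"turn":0,"gripper":1},
])

```text
clock: 1.63
tool_pos: [415.0, 80.8, 231.7]
ee_rot: [[-0.966, 0.258, 0.001], [0.258, 0.966, 0.0], [-0.001, 0.0, -1.0]]
wrist_force: [1.0, -0.4, 1.0]
width: 85.4
grip_force: 0.0
```

move_arm([
  {"x":-23.7,"y":-27.4,"z":0,"turn":0,"gripper":1},
  {"x":-23.7,"y":-27.4,"z":0,"turn":0,"gripper":1},
  {"x":-23.7,"y":-27.4,"z":0,"turn":0,"gripper":1},
  {"x":-23.7,"y":-27.4,"z":0,"turn":0,"gripper":1},
  {"x":-23.7,"y":-27.4,"z":0,"turn":0,"gripper":1},
  {"x":-23.7,"y":-27.4,"z":0,"turn":0,"gripper":1},
  {"x":-23.7,"y":-27.4,"z":0,"turn":0,"gripper":1},
  {"x":-23.7,"y":-27.4,"z":0,"turn":0,"gripper":1},
])

```text
clock: 2.3
tool_pos: [541.6, -180.0, 231.2]
ee_rot: [[-0.966, 0.258, 0.0], [0.258, 0.966, 0.0], [-0.0, 0.0, -1.0]]
wrist_force: [0.5, 0.3, 0.4]
width: 85.4
grip_force: 0.0
```

move_arm([
  {"x":0,"y":0,"z":0,"turn":-5.8,"gripper":1},
  {"x":0,"y":0,"z":0,"turn":-5.8,"gripper":1},
  {"x":0,"y":0,"z":0,"turn":-5.8,"gripper":1},
  {"x":0,"y":0,"z":0,"turn":0,"gripper":1},
  {"x":0,"y":0,"z":0,"turn":0,"gripper":1},
])

```text
clock: 2.72
tool_pos: [541.1, -178.2, 231.2]
ee_rot: [[-0.999, -0.04, -0.0], [-0.04, 0.999, 0.0], [0.0, 0.0, -1.0]]
wrist_force: [0.5, 0.2, -0.5]
width: 85.6
grip_force: 0.0
```

Run:
```python
from h import *
s,im=grab('wrist','w2'); print(s['tool_pos'],s['ee_rot'],s['clock'])
np.save('pics/w2.npy',np.r_[s['tool_pos'],s['ee_rot'].ravel()])
```

```text
[ 541.06679351 -178.16101787  231.19619182] [[-9.99190433e-01 -4.02299476e-02 -1.71997604e-04]
 [-4.02299634e-02  9.99190443e-01  8.93157824e-05]
 [ 1.68265193e-04  9.61629326e-05 -9.99999981e-01]] 2.7167
```

View pics/w2.png

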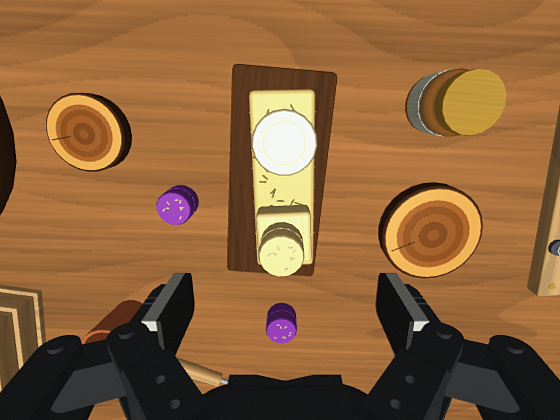

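Wrist view: drum top at about (281,255), square top with corners near (257,213) and (311,211), disc top (284,142), small board (85,132), large board (433,230), jar (472,102).

Run:
```python
from h import *
np.set_printoptions(precision=1,suppress=True)
s,im=grab('wrist'); a=im['pixels']; hsv=cv2.cvtColor(a,cv2.COLOR_BGR2HSV)
H,S,V=[hsv[...,i].astype(int) for i in range(3)]
def cont(mask,x0,y0,x1,y1):
    m=np.zeros(mask.shape,np.uint8);m[y0:y1,x0:x1]=mask[y0:y1,x0:x1]*255
    m=cv2.morphologyEx(m,cv2.MORPH_CLOSE,np.ones((7,7)))
    m=cv2.morphologyEx(m,cv2.MORPH_OPEN,np.ones((5,5)))
    c,_=cv2.findContours(m,cv2.RETR_EXTERNAL,cv2.CHAIN_APPROX_NONE)
    return max(c,key=cv2.contourArea)[:,0,:]
for p in [(281,255),(270,250),(281,230),(263,214),(305,214),(262,208),(284,142),(260,150),(258,220)]: print(p,hsv[p[1],p[0]])
C=lambda c,z:cv2.fitEllipse(ray(im,c,z,s)[:,:2].astype(np.float32))
print('by eye drum',ray(im,[281,255],129,s),'drum top front/back',ray(im,[[281,236],[281,277],[260,255],[303,255]],129,s)[:,:2])
print('sq corners',ray(im,[[257,213],[311,211]],93,s))
print('disc',C(cont((S<30)&(V>200),245,100,325,180),93))
print('large',C(cont(V>200,370,170,495,285),20));print('small',C(cont(V>200,35,85,140,180),20))
print('brick corners',ray(im,[[249,90],[314,90]],63,s))
cv2.imwrite('pics/w2z.png',cv2.resize(a[190:290,230:340],None,fx=5,fy=5,interpolation=cv2.INTER_CUBIC))
```

```text
(281, 255) [ 30  75 244]
(270, 250) [ 30  73 244]
(281, 230) [ 20 121 110]
(263, 214) [ 20 122 197]
(305, 214) [ 26  97 236]
(262, 208) [ 20 118 106]
(284, 142) [ 53   4 247]
(260, 150) [ 45   6 247]
(258, 220) [ 29  87 239]
by eye drum [[ 579.4 -180.5  129. ]] drum top front/back [[ 562.1 -181.2]
 [ 600.4 -179.8]
 [ 580.1 -198.3]
 [ 578.7 -161.9]]
sq corners [[ 554.8 -204.2   93. ]
 [ 550.9 -154.2   93. ]]
disc ((490.2583923339844, -181.8462677001953), (52.75987243652344, 52.818904876708984), 146.31214904785156)
large ((597.9093017578125, -0.11900703608989716), (110.84696960449219, 111.17512512207031), 63.29157257080078)
small ((495.9734191894531, -398.4227600097656), (77.43404388427734, 77.74504089355469), 3.094642400741577)
brick corners [[ 446.9 -215.4   63. ]
 [ 444.6 -156.1   63. ]]
```

View pics/w2z.png

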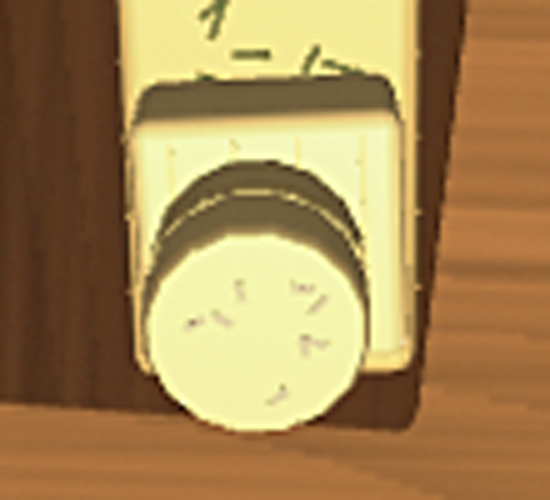

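move_arm([
  {"x":-19.6,"y":-1.9,"z":0,"turn":0,"gripper":1},
  {"x":-19.7,"y":-1.9,"z":0,"turn":0,"gripper":1},
  {"x":0,"y":0,"z":40,"turn":0,"gripper":1},
  {"x":0,"y":0,"z":40,"turn":0,"gripper":1},
  {"x":0,"y":0,"z":30,"turn":0,"gripper":1},
  {"x":0,"y":0,"z":15,"turn":0,"gripper":1},
  {"x":0,"y":0,"z":7,"turn":0,"gripper":1},
  {"x":0,"y":0,"z":0,"turn":0,"gripper":1},
], squeeze=25)

```text
clock: 3.48
tool_pos: [579.0, -179.4, 97.0]
ee_rot: [[-0.999, -0.042, -0.004], [-0.042, 0.999, 0.002], [0.004, 0.002, -1.0]]
wrist_force: [-0.4, -0.1, 0.4]
width: 85.2
grip_force: 0.0
```

move_arm([
  {"x":0,"y":0,"z":0,"turn":0,"gripper":-1},
  {"x":0,"y":0,"z":0,"turn":0,"gripper":-1},
  {"x":0,"y":0,"z":0,"turn":0,"gripper":-1},
  {"x":0,"y":0,"z":0,"turn":0,"gripper":-1},
  {"x":0,"y":0,"z":0,"turn":0,"gripper":-1},
  {"x":0,"y":0,"z":0,"turn":0,"gripper":-1},
])

```text
clock: 3.98
tool_pos: [582.1, -180.9, 101.5]
ee_rot: [[-0.999, -0.043, 0.004], [-0.043, 0.999, -0.001], [-0.004, -0.002, -1.0]]
wrist_force: [-0.3, 0.2, 5.9]
width: 38.9
grip_force: 25.9
```

move_arm([
  {"x":0,"y":0,"z":-6,"turn":0,"gripper":-1},
  {"x":0,"y":0,"z":-14,"turn":0,"gripper":-1},
  {"x":0,"y":0,"z":-30,"turn":0,"gripper":-1},
  {"x":0,"y":0,"z":-25,"turn":0,"gripper":-1},
  {"x":11.65,"y":-26.8,"z":-10,"turn":0,"gripper":-1},
  {"x":11.65,"y":-26.8,"z":0,"turn":0,"gripper":-1},
  {"x":11.65,"y":-26.8,"z":0,"turn":0,"gripper":-1},
  {"x":11.65,"y":-26.8,"z":0,"turn":0,"gripper":-1},
])

```text
clock: 4.65
tool_pos: [538.3, -290.3, 185.8]
ee_rot: [[-0.999, -0.044, 0.001], [-0.044, 0.999, -0.001], [-0.001, -0.001, -1.0]]
wrist_force: [0.1, -0.2, -0.4]
width: 38.8
grip_force: 25.4
```

move_arm([
  {"x":11.65,"y":-26.8,"z":0,"turn":0,"gripper":-1},
  {"x":11.65,"y":-26.8,"z":0,"turn":0,"gripper":-1},
  {"x":11.65,"y":-26.8,"z":0,"turn":0,"gripper":-1},
  {"x":11.65,"y":-26.8,"z":0,"turn":0,"gripper":-1},
  {"x":0,"y":0,"z":0,"turn":0,"gripper":-1},
  {"x":0,"y":0,"z":30,"turn":0,"gripper":-1},
])

```text
clock: 5.15
tool_pos: [499.7, -404.1, 162.3]
ee_rot: [[-0.999, -0.04, 0.011], [-0.04, 0.999, -0.01], [-0.01, -0.011, -1.0]]
wrist_force: [2.3, -1.0, -0.1]
width: 39.1
grip_force: 25.5
```

Run:
```python
from h import *
np.set_printoptions(precision=1,suppress=True)
s,im=grab('wrist','w3'); print(s['tool_pos'],s['width'],s['grip_force'])
a=im['pixels'];V=cv2.cvtColor(a,cv2.COLOR_BGR2HSV)[...,2]
print(proj(im,[[496.3,-398.6,20],[496.3+42,-398.6,20],[496.3,-440.6,20]],s))
```

```text
[ 499.7 -404.1  162.3] 39.11856918440617 25.45395313805784
[[293.5 193.8]
 [291.4 235.8]
 [248.  192. ]]
```

View pics/w3.png

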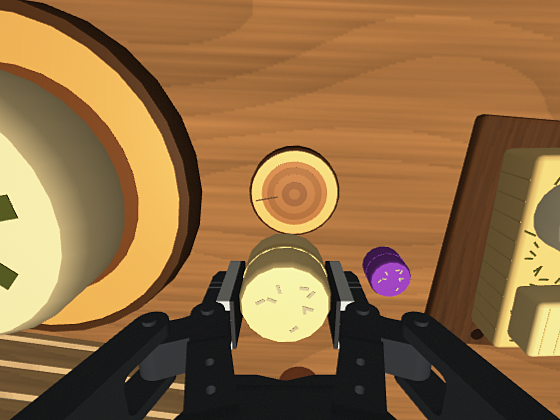

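Drum held upright; the board's middle at (293,190) agrees with the prediction (293.5,193.8). Lowering.

move_arm([
  {"x":0,"y":0,"z":35,"turn":0,"gripper":-1},
  {"x":0,"y":0,"z":35,"turn":0,"gripper":-1},
  {"x":0,"y":0,"z":25,"turn":0,"gripper":-1},
  {"x":0,"y":0,"z":15,"turn":0,"gripper":-1},
  {"x":0,"y":0,"z":8,"turn":0,"gripper":-1},
  {"x":0,"y":0,"z":5,"turn":0,"gripper":-1},
  {"x":0,"y":0,"z":0,"turn":0,"gripper":-1},
  {"x":0,"y":0,"z":0,"turn":0,"gripper":-1},
])

```text
clock: 5.87
tool_pos: [497.8, -399.3, 33.0]
ee_rot: [[-0.999, -0.043, 0.002], [-0.043, 0.999, -0.002], [-0.002, -0.002, -1.0]]
wrist_force: [-0.1, -0.6, -0.4]
width: 38.7
grip_force: 25.5
```

move_arm([
  {"x":0,"y":0,"z":2,"turn":0,"gripper":-1},
  {"x":0,"y":0,"z":0,"turn":0,"gripper":-1},
  {"x":0,"y":0,"z":1.5,"turn":0,"gripper":-1},
  {"x":0,"y":0,"z":0,"turn":0,"gripper":-1},
  {"x":0,"y":0,"z":0,"turn":0,"gripper":-1},
])

```text
clock: 6.28
tool_pos: [497.1, -399.0, 28.6]
ee_rot: [[-0.999, -0.043, 0.001], [-0.043, 0.999, -0.001], [-0.001, -0.001, -1.0]]
wrist_force: [-0.8, -0.2, 1.9]
width: 39.0
grip_force: 25.6
```

move_arm([
  {"x":0,"y":0,"z":0,"turn":0,"gripper":0.3},
  {"x":0,"y":0,"z":0,"turn":0,"gripper":0.6},
  {"x":0,"y":0,"z":0,"turn":0,"gripper":1},
  {"x":0,"y":0,"z":0,"turn":0,"gripper":1},
  {"x":0,"y":0,"z":-20,"turn":0,"gripper":1},
  {"x":0,"y":0,"z":-40,"turn":0,"gripper":1},
  {"x":0,"y":0,"z":-40,"turn":0,"gripper":1},
  {"x":0,"y":0,"z":-40,"turn":0,"gripper":1},
])

```text
clock: 6.95
tool_pos: [496.0, -397.8, 168.3]
ee_rot: [[-0.999, -0.043, -0.002], [-0.043, 0.999, 0.002], [0.002, 0.002, -1.0]]
wrist_force: [0.8, -1.0, -0.8]
width: 85.6
grip_force: 0.0
```

move_arm([
  {"x":-10.5,"y":36,"z":-20,"turn":0,"gripper":1},
  {"x":-10.5,"y":36,"z":-20,"turn":0,"gripper":1},
  {"x":-10.5,"y":36,"z":0,"turn":0,"gripper":1},
  {"x":-10.5,"y":36,"z":0,"turn":0,"gripper":1},
  {"x":-10.5,"y":36,"z":0,"turn":0,"gripper":1},
  {"x":-10.5,"y":36,"z":0,"turn":0,"gripper":1},
  {"x":0,"y":0,"z":0,"turn":0,"gripper":1},
  {"x":0,"y":0,"z":0,"turn":0,"gripper":1},
])

```text
clock: 7.62
tool_pos: [550.2, -179.3, 206.9]
ee_rot: [[-0.999, -0.047, -0.0], [-0.047, 0.999, -0.0], [0.0, -0.0, -1.0]]
wrist_force: [-1.0, -0.0, -0.9]
width: 85.7
grip_force: 0.0
```

Run:
```python
from h import *
np.set_printoptions(precision=2,suppress=True)
s,im=grab('wrist','w4'); print(s['tool_pos'],s['ee_rot'])
st,t=grab('top'); 
cv2.imwrite('pics/w4z.png',np.hstack([cv2.resize(im['pixels'],None,fx=1,fy=1),cv2.resize(t['pixels'][245:285,404:444],(240,420),interpolation=cv2.INTER_CUBIC)]))
```

```text
[ 550.18 -179.35  206.94] [[-1.   -0.05 -0.  ]
 [-0.05  1.   -0.  ]
 [ 0.   -0.   -1.  ]]
```

View pics/w4z.png

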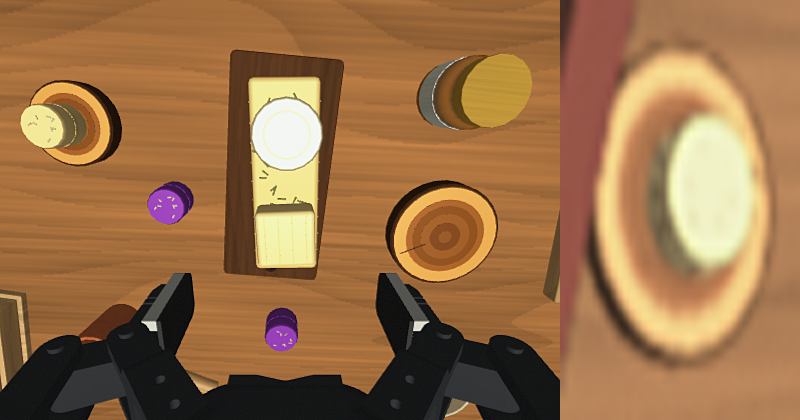

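Run:
```python
from h import *
np.set_printoptions(precision=2,suppress=True)
s,im=grab('wrist'); hsv=cv2.cvtColor(im['pixels'],cv2.COLOR_BGR2HSV)
P=ray(im,[[256.5,213],[315,211],[316,267],[258,268]],93,s); print(P, P.mean(0))
for i in range(4): d=P[(i+1)%4]-P[i]; print(np.linalg.norm(d),np.degrees(np.arctan2(d[1],d[0])))
m=((hsv[...,1]<110)&(hsv[...,2]>180)).astype(np.uint8)*255
m[:, :20]=0; mm=np.zeros_like(m); mm[95:160,15:80]=m[95:160,15:80]
st,t=grab('top'); h=cv2.cvtColor(t['pixels'],cv2.COLOR_BGR2HSV)
mm=np.zeros((420,560),np.uint8); mm[245:285,404:444]=((h[...,1]<75)&(h[...,2]>180))[245:285,404:444]*255
c=max(cv2.findContours(mm,0,cv2.CHAIN_APPROX_NONE)[0],key=cv2.contourArea)[:,0]
print('drum',cv2.fitEllipse(ray(t,c,56)[:,:2].astype(np.float32)))
```

```text
[[ 555.55 -206.49   93.  ]
 [ 551.63 -157.02   93.  ]
 [ 604.38 -152.29   93.  ]
 [ 607.66 -204.36   93.  ]] [ 579.81 -180.04   93.  ]
49.624184490628565 94.53980826973468
52.969717260411606 5.12231933906568
52.16947674770186 -86.39739211617315
52.152025136820356 -177.65776346577957
drum ((496.5486145019531, -400.4425048828125), (34.34770584106445, 35.100425720214844), 117.25725555419922)
```

move_arm([
  {"x":-29.7,"y":-2.1,"z":0,"turn":-1,"gripper":1},
  {"x":0,"y":0,"z":40,"turn":0,"gripper":1},
  {"x":0,"y":0,"z":40,"turn":0,"gripper":1},
  {"x":0,"y":0,"z":30,"turn":0,"gripper":1},
  {"x":0,"y":0,"z":15,"turn":0,"gripper":1},
  {"x":0,"y":0,"z":10,"turn":0,"gripper":1},
  {"x":0,"y":0,"z":0,"turn":0,"gripper":1},
  {"x":0,"y":0,"z":0,"turn":0,"gripper":1},
])

```text
clock: 8.48
tool_pos: [579.9, -183.3, 72.3]
ee_rot: [[-0.998, -0.059, 0.0], [-0.059, 0.998, -0.0], [-0.0, -0.0, -1.0]]
wrist_force: [-0.6, -0.3, -0.4]
width: 85.5
grip_force: 0.0
```

move_arm([
  {"x":0,"y":0,"z":0,"turn":0,"gripper":-1},
  {"x":0,"y":0,"z":0,"turn":0,"gripper":-1},
  {"x":0,"y":0,"z":0,"turn":0,"gripper":-1},
  {"x":0,"y":0,"z":0,"turn":0,"gripper":-1},
  {"x":0,"y":0,"z":0,"turn":0,"gripper":-1},
  {"x":0,"y":0,"z":0,"turn":0,"gripper":-1},
])

```text
clock: 8.98
tool_pos: [581.3, -182.9, 74.3]
ee_rot: [[-0.998, -0.06, 0.003], [-0.06, 0.998, -0.002], [-0.003, -0.002, -1.0]]
wrist_force: [0.1, 0.1, 5.4]
width: 51.4
grip_force: 28.1
```

move_arm([
  {"x":0,"y":0,"z":-6,"turn":0,"gripper":-1},
  {"x":0,"y":0,"z":-14,"turn":0,"gripper":-1},
  {"x":0,"y":0,"z":-30,"turn":0,"gripper":-1},
  {"x":0,"y":0,"z":-35,"turn":0,"gripper":-1},
  {"x":0,"y":0,"z":-25,"turn":0,"gripper":-1},
  {"x":2,"y":18,"z":0,"turn":0,"gripper":-1},
  {"x":2,"y":36,"z":0,"turn":0,"gripper":-1},
  {"x":2,"y":36,"z":0,"turn":0,"gripper":-1},
])

```text
clock: 9.65
tool_pos: [568.7, -92.9, 184.0]
ee_rot: [[-0.998, -0.058, 0.003], [-0.058, 0.998, -0.001], [-0.002, -0.001, -1.0]]
wrist_force: [0.7, 0.1, -1.2]
width: 51.5
grip_force: 27.4
```

move_arm([
  {"x":2,"y":36,"z":0,"turn":0,"gripper":-1},
  {"x":2,"y":36,"z":0,"turn":0,"gripper":-1},
  {"x":2,"y":36,"z":0,"turn":0,"gripper":-1},
  {"x":2,"y":36,"z":0,"turn":0,"gripper":-1},
  {"x":2,"y":36,"z":0,"turn":0,"gripper":-1},
  {"x":2,"y":36,"z":0,"turn":0,"gripper":-1},
  {"x":2,"y":36,"z":0,"turn":0,"gripper":-1},
  {"x":2,"y":36,"z":0,"turn":0,"gripper":-1},
])

```text
clock: 10.32
tool_pos: [534.2, 195.5, 182.8]
ee_rot: [[-0.998, -0.061, 0.0], [-0.061, 0.998, -0.0], [-0.0, -0.0, -1.0]]
wrist_force: [0.6, 0.4, -0.9]
width: 51.7
grip_force: 27.4
```

move_arm([
  {"x":2,"y":36,"z":0,"turn":0,"gripper":-1},
  {"x":2,"y":36,"z":0,"turn":0,"gripper":-1},
  {"x":2,"y":36,"z":0,"turn":0,"gripper":-1},
  {"x":2,"y":36,"z":0,"turn":0,"gripper":-1},
  {"x":1.5,"y":20,"z":0,"turn":0,"gripper":-1},
  {"x":0,"y":0,"z":0,"turn":2,"gripper":-1},
  {"x":0,"y":0,"z":0,"turn":0,"gripper":-1},
])

```text
clock: 10.9
tool_pos: [514.8, 358.4, 182.5]
ee_rot: [[-1.0, -0.028, 0.0], [-0.028, 1.0, -0.0], [-0.0, -0.0, -1.0]]
wrist_force: [-0.7, 0.6, -0.5]
width: 51.7
grip_force: 27.4
```

Run:
```python
from h import *
np.set_printoptions(precision=1,suppress=True)
s,im=grab('wrist','w5'); print(s['tool_pos'],s['ee_rot'],s['width'])
a=im['pixels'];hsv=cv2.cvtColor(a,cv2.COLOR_BGR2HSV)
P=np.array([[513.7+55*i,392+55*j,8] for i,j in((-1,-1),(-1,1),(1,1),(1,-1))]);print(proj(im,P,s))
```

```text
[514.8 358.4 182.5] [[-1. -0.  0.]
 [-0.  1. -0.]
 [-0. -0. -1.]] 51.656383904669866
[[265.3 133.3]
 [378.5 136.4]
 [366.3 240.8]
 [264.4 238.2]]
```

View pics/w5.png

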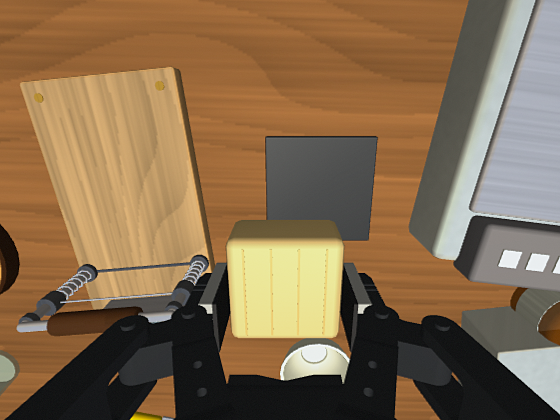

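move_arm([
  {"x":0,"y":33.5,"z":0,"turn":0,"gripper":-1},
  {"x":0,"y":0,"z":35,"turn":0,"gripper":-1},
  {"x":0,"y":0,"z":35,"turn":0,"gripper":-1},
  {"x":0,"y":0,"z":35,"turn":0,"gripper":-1},
  {"x":0,"y":0,"z":25,"turn":0,"gripper":-1},
  {"x":0,"y":0,"z":17,"turn":0,"gripper":-1},
  {"x":0,"y":0,"z":8,"turn":0,"gripper":-1},
  {"x":0,"y":0,"z":3,"turn":0,"gripper":-1},
])

```text
clock: 11.62
tool_pos: [513.7, 388.7, 22.1]
ee_rot: [[-1.0, -0.025, -0.003], [-0.025, 1.0, -0.002], [0.003, -0.002, -1.0]]
wrist_force: [-0.2, 0.7, -0.9]
width: 51.4
grip_force: 27.4
```

move_arm([
  {"x":0,"y":0,"z":0,"turn":0,"gripper":-1},
  {"x":0,"y":0,"z":0,"turn":0,"gripper":-1},
])

```text
clock: 11.78
tool_pos: [516.2, 390.8, 25.8]
ee_rot: [[-1.0, -0.025, 0.002], [-0.025, 1.0, 0.001], [-0.003, 0.001, -1.0]]
wrist_force: [0.7, -1.6, -0.0]
width: 51.4
grip_force: 27.4
```

Still about 5 mm above the slate and the arm is settling, so I'm lowering in small steps.

move_arm([
  {"x":1,"y":0,"z":3,"turn":0,"gripper":-1},
  {"x":0,"y":0,"z":0,"turn":0,"gripper":-1},
  {"x":0,"y":0,"z":2,"turn":0,"gripper":-1},
  {"x":0,"y":0,"z":0,"turn":0,"gripper":-1},
  {"x":0,"y":0,"z":0,"turn":0,"gripper":-1},
])

```text
clock: 12.2
tool_pos: [513.8, 390.5, 19.3]
ee_rot: [[-1.0, -0.026, 0.0], [-0.026, 1.0, 0.0], [-0.0, 0.0, -1.0]]
wrist_force: [-0.4, -0.5, -0.4]
width: 51.4
grip_force: 27.5
```

move_arm([
  {"x":0,"y":0,"z":1.5,"turn":0,"gripper":-1},
  {"x":0,"y":0,"z":0,"turn":0,"gripper":-1},
  {"x":0,"y":0,"z":1.5,"turn":0,"gripper":-1},
  {"x":0,"y":0,"z":0,"turn":0,"gripper":-1},
])

```text
clock: 12.53
tool_pos: [514.0, 390.6, 19.2]
ee_rot: [[-1.0, -0.026, -0.001], [-0.026, 1.0, -0.001], [0.001, -0.001, -1.0]]
wrist_force: [-5.9, -3.8, 14.1]
width: 51.4
grip_force: 29.1
```

move_arm([
  {"x":0,"y":0,"z":-1,"turn":0,"gripper":0.3},
  {"x":0,"y":0,"z":0,"turn":0,"gripper":0.6},
  {"x":0,"y":0,"z":0,"turn":0,"gripper":1},
  {"x":0,"y":0,"z":0,"turn":0,"gripper":1},
  {"x":0,"y":0,"z":-20,"turn":0,"gripper":1},
  {"x":0,"y":0,"z":-40,"turn":0,"gripper":1},
  {"x":0,"y":0,"z":-40,"turn":0,"gripper":1},
  {"x":0,"y":0,"z":-40,"turn":0,"gripper":1},
])

```text
clock: 13.2
tool_pos: [512.9, 389.8, 157.1]
ee_rot: [[-1.0, -0.025, -0.002], [-0.025, 1.0, -0.001], [0.002, -0.001, -1.0]]
wrist_force: [1.2, 0.3, -0.9]
width: 85.4
grip_force: 0.0
```

move_arm([
  {"x":0,"y":0,"z":-40,"turn":0,"gripper":1},
  {"x":0,"y":-37,"z":-35,"turn":0,"gripper":1},
  {"x":0,"y":-37,"z":0,"turn":0,"gripper":1},
  {"x":0,"y":-37,"z":0,"turn":0,"gripper":1},
  {"x":0,"y":-37,"z":0,"turn":0,"gripper":1},
  {"x":0,"y":-37,"z":0,"turn":0,"gripper":1},
  {"x":0,"y":0,"z":0,"turn":0,"gripper":1},
  {"x":0,"y":0,"z":0,"turn":0,"gripper":1},
])

```text
clock: 13.87
tool_pos: [518.3, 210.4, 225.3]
ee_rot: [[-1.0, -0.022, -0.0], [-0.022, 1.0, 0.0], [0.0, 0.0, -1.0]]
wrist_force: [-0.5, 1.1, -1.2]
width: 85.4
grip_force: 0.0
```

Run:
```python
from h import *
np.set_printoptions(precision=1,suppress=True)
s,im=grab('wrist','w6'); print(s['tool_pos'],s['ee_rot'][:,1],s['clock'])
th=np.radians(6.86);c,q=np.cos(th),np.sin(th)
W=lambda x,y,z:[540.1+c*x-q*y,202.9+q*x+c*y,z]
P=[W(-130,-70,22),W(-130,70,22),W(130,70,22),W(130,-70,22),W(60,-60,79),W(60,60,79),W(95,0,59)]
print(proj(im,P,s))
st,t=grab('top');h=cv2.cvtColor(t['pixels'],cv2.COLOR_BGR2HSV)
mm=np.zeros((420,560),np.uint8); mm[225:280,115:165]=((h[...,1]<110)&(h[...,2]>180))[225:280,115:165]*255
mm=cv2.morphologyEx(mm,cv2.MORPH_OPEN,np.ones((3,3)))
k=max(cv2.findContours(mm,0,cv2.CHAIN_APPROX_NONE)[0],key=cv2.contourArea)[:,0]
print('square',cv2.minAreaRect(ray(t,k,38)[:,:2].astype(np.float32)))
```

```text
[518.3 210.4 225.3] [-0.  1.  0.] 13.8667
[[196.3  86.3]
 [334.7  71.4]
 [345.  296.3]
 [234.2 305.7]
 [225.4 279.5]
 [342.4 269.2]
 [286.8 293.2]]
square ((513.1429443359375, 370.3956298828125), (44.21226501464844, 10.902030944824219), 4.143105506896973)
```

View pics/w6.png

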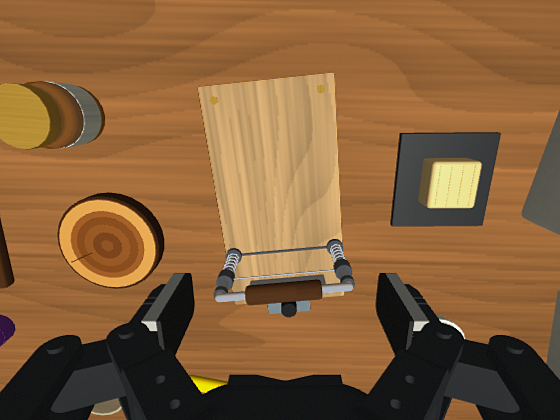

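Slicer near corners (199,87) and (333,73) are within about 2 px of prediction. The square sits mid-slate. Now the disc.

move_arm([
  {"x":3.3,"y":-35.6,"z":0,"turn":0,"gripper":1},
  {"x":3.3,"y":-35.6,"z":0,"turn":0,"gripper":1},
  {"x":3.3,"y":-35.6,"z":0,"turn":0,"gripper":1},
  {"x":3.3,"y":-35.6,"z":0,"turn":0,"gripper":1},
  {"x":3.3,"y":-35.6,"z":0,"turn":0,"gripper":1},
  {"x":3.3,"y":-35.6,"z":0,"turn":0,"gripper":1},
  {"x":3.3,"y":-35.6,"z":0,"turn":0,"gripper":1},
  {"x":3.3,"y":-35.6,"z":0,"turn":0,"gripper":1},
])

```text
clock: 14.63
tool_pos: [499.5, -73.4, 225.7]
ee_rot: [[-1.0, -0.028, 0.0], [-0.028, 1.0, 0.0], [-0.0, 0.0, -1.0]]
wrist_force: [0.7, 0.4, 0.0]
width: 85.3
grip_force: 0.0
```

move_arm([
  {"x":3.3,"y":-35.6,"z":0,"turn":0,"gripper":1},
  {"x":3.3,"y":-35.6,"z":0,"turn":0,"gripper":1},
  {"x":3.3,"y":-35.6,"z":0,"turn":0,"gripper":1},
  {"x":0,"y":0,"z":25,"turn":-1,"gripper":1},
  {"x":0,"y":0,"z":20,"turn":0,"gripper":1},
  {"x":0,"y":0,"z":0,"turn":0,"gripper":1},
  {"x":0,"y":0,"z":0,"turn":0,"gripper":1},
])

```text
clock: 15.22
tool_pos: [491.5, -178.8, 179.2]
ee_rot: [[-0.999, -0.044, -0.003], [-0.044, 0.999, 0.002], [0.003, 0.002, -1.0]]
wrist_force: [0.3, 0.6, -0.2]
width: 85.4
grip_force: 0.0
```

Run:
```python
from h import *
np.set_printoptions(precision=1,suppress=True)
w6=cv2.imread('pics/w6.png')
s,im=grab('wrist','w7'); print(s['tool_pos'],s['ee_rot'][:,1])
h=cv2.cvtColor(im['pixels'],cv2.COLOR_BGR2HSV); m=((h[...,1]<30)&(h[...,2]>200)).astype(np.uint8)*255; m[330:]=0
m[:, :200]=0;m[:,380:]=0
k=max(cv2.findContours(m,0,cv2.CHAIN_APPROX_NONE)[0],key=cv2.contourArea)[:,0]
print('disc',k.mean(0),cv2.fitEllipse(ray(im,k,93,s)[:,:2].astype(np.float32)))
s2=dict(s);s2['tool_pos']=np.array([518.3,210.4,225.3]);a=np.radians(91.26)
s2['ee_rot']=np.array([[-np.sin(a),np.cos(a),0],[np.cos(a),np.sin(a),0],[0,0,-1]])
print('square',ray(im,[455,184],38,s2),'slate',ray(im,[[401,133],[499,133],[487,226],[391,226]],8,s2).mean(0))
```

```text
[ 491.5 -178.8  179.2] [-0.  1.  0.]
disc [281.7 216.2] ((490.1502380371094, -181.9190673828125), (52.72661590576172, 52.80259323120117), 24.26166534423828)
square [[511.  389.6  38. ]] slate [515.2 393.2   8. ]
```

move_arm([
  {"x":1.4,"y":-3,"z":30,"turn":0,"gripper":1},
  {"x":0,"y":0,"z":30,"turn":0,"gripper":1},
  {"x":0,"y":0,"z":25,"turn":0,"gripper":1},
  {"x":0,"y":0,"z":14,"turn":0,"gripper":1},
  {"x":0,"y":0,"z":8,"turn":0,"gripper":1},
  {"x":0,"y":0,"z":0,"turn":0,"gripper":1},
  {"x":0,"y":0,"z":0,"turn":0,"gripper":1},
])

```text
clock: 15.85
tool_pos: [492.1, -183.3, 75.0]
ee_rot: [[-0.999, -0.044, 0.002], [-0.044, 0.999, -0.001], [-0.002, -0.001, -1.0]]
wrist_force: [0.2, -0.1, 0.0]
width: 85.5
grip_force: 0.0
```

move_arm([
  {"x":0,"y":0,"z":0,"turn":0,"gripper":-1},
  {"x":0,"y":0,"z":0,"turn":0,"gripper":-1},
  {"x":0,"y":0,"z":0,"turn":0,"gripper":-1},
  {"x":0,"y":0,"z":0,"turn":0,"gripper":-1},
  {"x":0,"y":0,"z":0,"turn":0,"gripper":-1},
])

```text
clock: 16.27
tool_pos: [492.2, -183.8, 75.6]
ee_rot: [[-0.999, -0.043, 0.003], [-0.043, 0.999, -0.001], [-0.003, -0.001, -1.0]]
wrist_force: [0.2, 1.7, 5.8]
width: 56.4
grip_force: 27.1
```

move_arm([
  {"x":0,"y":0,"z":-6,"turn":0,"gripper":-1},
  {"x":0,"y":0,"z":-14,"turn":0,"gripper":-1},
  {"x":0,"y":0,"z":-30,"turn":0,"gripper":-1},
  {"x":0,"y":0,"z":-30,"turn":0,"gripper":-1},
  {"x":-19.3,"y":29.7,"z":0,"turn":0,"gripper":-1},
  {"x":-19.3,"y":29.7,"z":0,"turn":0,"gripper":-1},
  {"x":-19.3,"y":29.7,"z":0,"turn":0,"gripper":-1},
  {"x":-19.3,"y":29.7,"z":0,"turn":0,"gripper":-1},
])

```text
clock: 16.93
tool_pos: [563.1, -60.3, 154.2]
ee_rot: [[-0.999, -0.042, 0.0], [-0.042, 0.999, -0.0], [-0.0, -0.0, -1.0]]
wrist_force: [0.4, -1.3, -1.2]
width: 55.9
grip_force: 27.1
```

move_arm([
  {"x":-19.3,"y":29.7,"z":0,"turn":0,"gripper":-1},
  {"x":-19.3,"y":29.7,"z":0,"turn":0,"gripper":-1},
  {"x":0,"y":0,"z":30,"turn":0,"gripper":-1},
  {"x":0,"y":0,"z":30,"turn":0,"gripper":-1},
  {"x":0,"y":0,"z":25,"turn":0,"gripper":-1},
  {"x":0,"y":0,"z":15,"turn":0,"gripper":-1},
  {"x":0,"y":0,"z":10,"turn":0,"gripper":-1},
  {"x":0,"y":0,"z":0,"turn":0,"gripper":-1},
])

```text
clock: 17.6
tool_pos: [596.1, -0.1, 40.7]
ee_rot: [[-0.999, -0.043, -0.006], [-0.043, 0.999, 0.0], [0.006, 0.001, -1.0]]
wrist_force: [0.2, 0.4, -1.0]
width: 56.1
grip_force: 27.1
```

move_arm([
  {"x":0,"y":0,"z":0,"turn":0,"gripper":-1},
  {"x":0,"y":0,"z":0,"turn":0,"gripper":-1},
])

```text
clock: 17.77
tool_pos: [600.1, -0.6, 45.2]
ee_rot: [[-0.999, -0.043, 0.003], [-0.043, 0.999, -0.0], [-0.003, -0.0, -1.0]]
wrist_force: [-0.3, 0.2, -0.5]
width: 56.6
grip_force: 27.1
```

move_arm([
  {"x":0,"y":0,"z":4,"turn":0,"gripper":-1},
  {"x":0,"y":0,"z":3,"turn":0,"gripper":-1},
  {"x":0,"y":0,"z":0,"turn":0,"gripper":-1},
  {"x":0,"y":0,"z":1.5,"turn":0,"gripper":-1},
  {"x":0,"y":0,"z":0,"turn":0,"gripper":-1},
  {"x":0,"y":0,"z":0,"turn":0,"gripper":-1},
])

```text
clock: 18.27
tool_pos: [598.7, -0.3, 35.2]
ee_rot: [[-0.999, -0.043, -0.0], [-0.043, 0.999, -0.0], [0.0, -0.0, -1.0]]
wrist_force: [-0.1, 0.4, -0.7]
width: 56.1
grip_force: 27.1
```

move_arm([
  {"x":0,"y":0,"z":1,"turn":0,"gripper":-1},
  {"x":0,"y":0,"z":0,"turn":0,"gripper":-1},
  {"x":0,"y":0,"z":0,"turn":0,"gripper":-1},
])

```text
clock: 18.52
tool_pos: [598.7, -0.3, 34.1]
ee_rot: [[-0.999, -0.043, -0.0], [-0.043, 0.999, -0.0], [0.0, -0.0, -1.0]]
wrist_force: [0.1, -0.3, -0.9]
width: 56.2
grip_force: 27.1
```

move_arm([
  {"x":0,"y":0,"z":1.5,"turn":0,"gripper":-1},
  {"x":0,"y":0,"z":0,"turn":0,"gripper":-1},
  {"x":0,"y":0,"z":1.5,"turn":0,"gripper":-1},
  {"x":0,"y":0,"z":0,"turn":0,"gripper":-1},
])

```text
clock: 18.85
tool_pos: [599.0, -0.3, 32.6]
ee_rot: [[-0.999, -0.043, -0.001], [-0.043, 0.999, -0.0], [0.001, -0.0, -1.0]]
wrist_force: [-2.3, -0.1, 6.5]
width: 56.5
grip_force: 27.9
```

move_arm([
  {"x":0,"y":0,"z":0,"turn":0,"gripper":0.4},
  {"x":0,"y":0,"z":0,"turn":0,"gripper":0.7},
  {"x":0,"y":0,"z":0,"turn":0,"gripper":1},
  {"x":0,"y":0,"z":0,"turn":0,"gripper":1},
  {"x":0,"y":0,"z":-20,"turn":0,"gripper":1},
  {"x":0,"y":0,"z":-40,"turn":0,"gripper":1},
  {"x":0,"y":0,"z":-40,"turn":0,"gripper":1},
  {"x":0,"y":0,"z":-40,"turn":0,"gripper":1},
])

```text
clock: 19.52
tool_pos: [597.8, -0.2, 171.6]
ee_rot: [[-0.999, -0.043, -0.002], [-0.043, 0.999, 0.0], [0.002, 0.0, -1.0]]
wrist_force: [1.3, 0.1, 0.6]
width: 85.6
grip_force: 0.0
```

move_arm([
  {"x":14.4,"y":-29.4,"z":-20,"turn":0,"gripper":1},
  {"x":14.4,"y":-29.4,"z":0,"turn":0,"gripper":1},
  {"x":14.4,"y":-29.4,"z":0,"turn":0,"gripper":1},
  {"x":14.4,"y":-29.4,"z":0,"turn":0,"gripper":1},
  {"x":14.4,"y":-29.4,"z":0,"turn":0,"gripper":1},
  {"x":14.4,"y":-29.4,"z":0,"turn":0,"gripper":1},
  {"x":0,"y":0,"z":0,"turn":0,"gripper":1},
  {"x":0,"y":0,"z":0,"turn":0,"gripper":1},
])

```text
clock: 20.18
tool_pos: [519.3, -181.6, 191.0]
ee_rot: [[-0.999, -0.039, -0.0], [-0.039, 0.999, 0.0], [0.0, 0.0, -1.0]]
wrist_force: [0.8, -0.0, -0.7]
width: 85.3
grip_force: 0.0
```

Run:
```python
from h import *
np.set_printoptions(precision=1,suppress=True)
s,im=grab('wrist','w8'); print(s['tool_pos'],s['ee_rot'][:,1])
h=cv2.cvtColor(im['pixels'],cv2.COLOR_BGR2HSV); H,S,V=[h[...,i].astype(int) for i in range(3)]
m=((H>22)&(H<40)&(V>190)).astype(np.uint8)*255; m[:,:200]=0;m[:,380:]=0;m[330:]=0
m=cv2.morphologyEx(m,cv2.MORPH_CLOSE,np.ones((9,9)));m=cv2.morphologyEx(m,cv2.MORPH_OPEN,np.ones((9,9)))
k=max(cv2.findContours(m,0,cv2.CHAIN_APPROX_NONE)[0],key=cv2.contourArea)[:,0]
print('brick',cv2.minAreaRect(ray(im,k,63,s)[:,:2].astype(np.float32)))
st,t=grab('top');h=cv2.cvtColor(t['pixels'],cv2.COLOR_BGR2HSV)
for nm,(x0,y0,x1,y1),z,S0 in (('disc',(255,200,308,250),50,25),('square',(118,225,165,280),38,200)):
    mm=np.zeros((420,560),np.uint8); mm[y0:y1,x0:x1]=((h[...,1]<S0)&(h[...,2]>180))[y0:y1,x0:x1]*255
    k=max(cv2.findContours(mm,0,cv2.CHAIN_APPROX_NONE)[0],key=cv2.contourArea)[:,0]
    print(nm,cv2.minAreaRect(ray(t,k,z)[:,:2].astype(np.float32)))
```

```text
[ 519.3 -181.6  191. ] [-0.  1.  0.]
brick ((533.670166015625, -181.25912475585938), (173.23773193359375, 56.40741729736328), 3.0738606452941895)
disc ((598.63525390625, -0.7042560577392578), (52.9691162109375, 52.22389602661133), 1.2770886421203613)
square ((512.8103637695312, 389.4906311035156), (51.48836135864258, 49.0404052734375), 4.14290714263916)
```

View pics/w8.png

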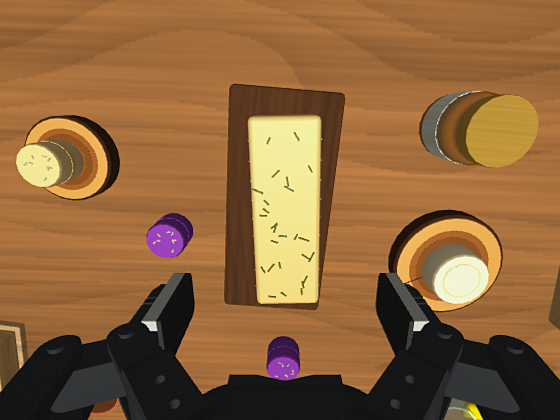

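Drum, disc and square all measure within 4 mm of their board middles. The brick is at (534,-181), yaw about 3°, so I'm grasping it 25 mm behind its middle.

move_arm([
  {"x":9.8,"y":-0.8,"z":30,"turn":-0.7,"gripper":1},
  {"x":0,"y":0,"z":35,"turn":0,"gripper":1},
  {"x":0,"y":0,"z":35,"turn":0,"gripper":1},
  {"x":0,"y":0,"z":30,"turn":0,"gripper":1},
  {"x":0,"y":0,"z":20,"turn":0,"gripper":1},
  {"x":0,"y":0,"z":12,"turn":0,"gripper":1},
  {"x":0,"y":0,"z":0,"turn":0,"gripper":1},
  {"x":0,"y":0,"z":0,"turn":0,"gripper":1},
], squeeze=70)

```text
clock: 20.95
tool_pos: [510.6, -180.6, 29.1]
ee_rot: [[-0.998, -0.056, -0.001], [-0.056, 0.998, 0.0], [0.0, 0.0, -1.0]]
wrist_force: [1.1, -0.4, 1.1]
width: 85.2
grip_force: 0.0
```

move_arm([
  {"x":0,"y":0,"z":0,"turn":0,"gripper":-1},
  {"x":0,"y":0,"z":0,"turn":0,"gripper":-1},
  {"x":0,"y":0,"z":0,"turn":0,"gripper":-1},
  {"x":0,"y":0,"z":0,"turn":0,"gripper":-1},
  {"x":0,"y":0,"z":0,"turn":0,"gripper":-1},
  {"x":0,"y":0,"z":0,"turn":0,"gripper":-1},
])

```text
clock: 21.45
tool_pos: [512.4, -182.2, 31.7]
ee_rot: [[-0.998, -0.055, 0.004], [-0.055, 0.998, -0.002], [-0.004, -0.002, -1.0]]
wrist_force: [1.0, 2.8, 6.8]
width: 61.2
grip_force: 80.1
```

move_arm([
  {"x":0,"y":0,"z":-5,"turn":0,"gripper":-1},
  {"x":0,"y":0,"z":-10,"turn":0,"gripper":-1},
  {"x":0,"y":0,"z":-20,"turn":0,"gripper":-1},
  {"x":0,"y":0,"z":-30,"turn":0,"gripper":-1},
  {"x":0,"y":0,"z":-35,"turn":0,"gripper":-1},
  {"x":0,"y":0,"z":-30,"turn":0,"gripper":-1},
  {"x":0,"y":0,"z":-15,"turn":0,"gripper":-1},
  {"x":0,"y":0,"z":0,"turn":0,"gripper":-1},
])

```text
clock: 22.12
tool_pos: [512.5, -182.8, 179.0]
ee_rot: [[-0.998, -0.055, 0.007], [-0.055, 0.998, -0.004], [-0.007, -0.004, -1.0]]
wrist_force: [1.0, -0.4, -4.5]
width: 60.6
grip_force: 78.8
```

move_arm([
  {"x":2,"y":15,"z":0,"turn":0,"gripper":-1},
  {"x":3.4,"y":32,"z":0,"turn":0,"gripper":-1},
  {"x":3.4,"y":32,"z":0,"turn":0,"gripper":-1},
  {"x":3.4,"y":32,"z":0,"turn":0,"gripper":-1},
  {"x":3.4,"y":32,"z":0,"turn":0,"gripper":-1},
  {"x":3.4,"y":32,"z":0,"turn":0,"gripper":-1},
  {"x":3.4,"y":32,"z":0,"turn":0,"gripper":-1},
  {"x":3.4,"y":32,"z":0,"turn":0,"gripper":-1},
])

```text
clock: 22.78
tool_pos: [467.7, 57.6, 170.9]
ee_rot: [[-0.998, -0.055, -0.007], [-0.055, 0.998, 0.0], [0.007, 0.001, -1.0]]
wrist_force: [0.6, 0.1, -5.9]
width: 61.2
grip_force: 78.8
```

move_arm([
  {"x":3.4,"y":32,"z":0,"turn":0,"gripper":-1},
  {"x":3.4,"y":32,"z":0,"turn":0,"gripper":-1},
  {"x":3.4,"y":32,"z":0,"turn":0,"gripper":-1},
  {"x":3.4,"y":30,"z":0,"turn":0,"gripper":-1},
  {"x":0,"y":12,"z":0,"turn":-2,"gripper":-1},
  {"x":0,"y":0,"z":0,"turn":-1.6,"gripper":-1},
  {"x":0,"y":0,"z":0,"turn":0,"gripper":-1},
  {"x":0,"y":0,"z":0,"turn":0,"gripper":-1},
])

```text
clock: 23.45
tool_pos: [448.2, 192.3, 172.0]
ee_rot: [[-0.993, -0.118, -0.004], [-0.118, 0.993, -0.002], [0.004, -0.001, -1.0]]
wrist_force: [0.7, -0.6, -6.1]
width: 60.8
grip_force: 79.0
```

Run:
```python
from h import *
np.set_printoptions(precision=4,suppress=True)
s,im=grab('wrist','w9'); print(s['tool_pos'],s['ee_rot'][:,1],s['width'],s['grip_force'])
grab('side','side9')
a=np.hstack([cv2.resize(cv2.imread('pics/w9.png'),(440,330)),cv2.resize(cv2.imread('pics/side9.png')[100:265,140:320],(360,330))]);cv2.imwrite('pics/c9.png',a)
```

```text
[448.2096 192.3176 172.0117] [-0.1178  0.993  -0.001 ] 60.84877390393067 78.99350166320801
```

View pics/c9.png

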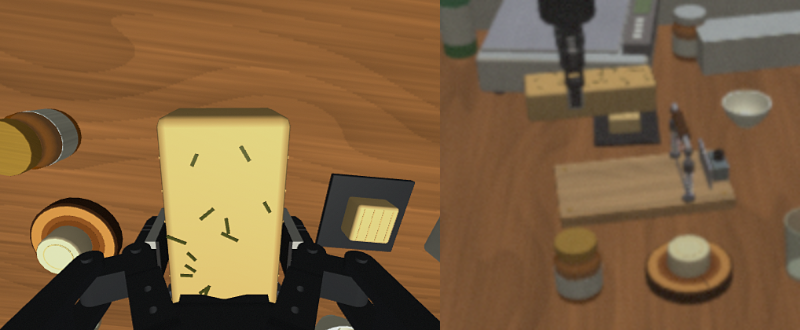

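move_arm([
  {"x":0,"y":0,"z":20,"turn":0,"gripper":-1},
  {"x":0,"y":0,"z":30,"turn":0,"gripper":-1},
  {"x":0,"y":0,"z":30,"turn":0,"gripper":-1},
  {"x":0,"y":0,"z":20,"turn":0,"gripper":-1},
  {"x":0,"y":0,"z":14,"turn":0,"gripper":-1},
  {"x":0,"y":0,"z":9,"turn":0,"gripper":-1},
  {"x":0,"y":0,"z":5,"turn":0,"gripper":-1},
  {"x":0,"y":0,"z":0,"turn":0,"gripper":-1},
])

```text
clock: 24.22
tool_pos: [449.7, 192.2, 45.3]
ee_rot: [[-0.993, -0.117, -0.002], [-0.117, 0.993, -0.001], [0.002, -0.0, -1.0]]
wrist_force: [-0.0, 0.9, -5.9]
width: 60.9
grip_force: 78.9
```

move_arm([
  {"x":0,"y":0,"z":3,"turn":0,"gripper":-1},
  {"x":0,"y":0,"z":0,"turn":0,"gripper":-1},
  {"x":0,"y":0,"z":0,"turn":0,"gripper":-1},
])

```text
clock: 24.47
tool_pos: [451.1, 193.0, 44.2]
ee_rot: [[-0.993, -0.118, 0.002], [-0.118, 0.993, 0.001], [-0.002, 0.0, -1.0]]
wrist_force: [0.0, -0.0, -5.7]
width: 61.2
grip_force: 78.9
```

move_arm([
  {"x":0,"y":0,"z":3,"turn":0,"gripper":-1},
  {"x":0,"y":0,"z":0,"turn":0,"gripper":-1},
  {"x":0,"y":0,"z":2,"turn":0,"gripper":-1},
  {"x":0,"y":0,"z":0,"turn":0,"gripper":-1},
  {"x":0,"y":0,"z":0,"turn":0,"gripper":-1},
])

```text
clock: 24.88
tool_pos: [450.0, 192.8, 38.0]
ee_rot: [[-0.993, -0.118, -0.0], [-0.118, 0.993, -0.0], [0.0, -0.0, -1.0]]
wrist_force: [-0.3, -0.3, -6.1]
width: 60.7
grip_force: 78.9
```

Run:
```python
from h import *
np.set_printoptions(precision=1,suppress=True)
s,im=grab('wrist','w10'); sd,m=grab('side'); tp,t=grab('top');print(s['tool_pos'],s['wrist_force'])
a=np.hstack([cv2.resize(t['pixels'][185:305,165:255],(390,520),interpolation=cv2.INTER_CUBIC),cv2.resize(m['pixels'][130:230,170:300],(410,520),interpolation=cv2.INTER_CUBIC)]);cv2.imwrite('pics/c10.png',a)
```

```text
[450.  192.8  38. ] [-0.3 -0.3 -6.1]
```

View pics/c10.png

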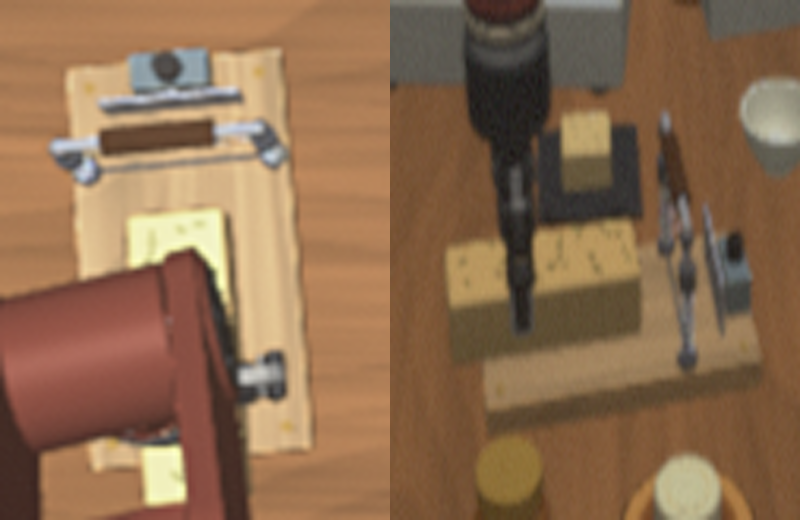

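move_arm([
  {"x":0,"y":0,"z":2,"turn":0,"gripper":-1},
  {"x":-10,"y":0,"z":0,"turn":0,"gripper":-1},
  {"x":-12,"y":0,"z":0,"turn":0,"gripper":-1},
  {"x":-12,"y":0,"z":0,"turn":0,"gripper":-1},
  {"x":-12,"y":0,"z":0,"turn":0,"gripper":-1},
  {"x":-9,"y":0,"z":0,"turn":0,"gripper":-1},
  {"x":-5,"y":0,"z":0,"turn":0,"gripper":-1},
  {"x":0,"y":0,"z":0,"turn":0,"gripper":-1},
])

```text
clock: 25.7
tool_pos: [511.1, 200.0, 36.3]
ee_rot: [[-0.993, -0.117, 0.001], [-0.117, 0.993, 0.0], [-0.001, 0.0, -1.0]]
wrist_force: [0.5, 0.1, -6.3]
width: 60.7
grip_force: 79.0
```

move_arm([
  {"x":0,"y":0,"z":0,"turn":0,"gripper":-1},
  {"x":-3,"y":0,"z":0,"turn":0,"gripper":-1},
  {"x":0,"y":0,"z":0,"turn":0,"gripper":-1},
])

```text
clock: 25.95
tool_pos: [512.6, 200.2, 36.3]
ee_rot: [[-0.993, -0.118, 0.0], [-0.118, 0.993, -0.0], [-0.0, -0.0, -1.0]]
wrist_force: [0.3, 0.2, -5.7]
width: 60.9
grip_force: 79.2
```

move_arm([
  {"x":-3,"y":0,"z":0,"turn":0,"gripper":-1},
  {"x":0,"y":0,"z":0,"turn":0,"gripper":-1},
  {"x":-3,"y":0,"z":0,"turn":0,"gripper":-1},
  {"x":0,"y":0,"z":0,"turn":0,"gripper":-1},
])

```text
clock: 26.28
tool_pos: [519.2, 201.0, 36.3]
ee_rot: [[-0.993, -0.118, 0.001], [-0.118, 0.993, 0.0], [-0.001, 0.0, -1.0]]
wrist_force: [0.1, 0.6, -6.3]
width: 60.7
grip_force: 79.1
```

move_arm([
  {"x":-2,"y":0,"z":0,"turn":0,"gripper":-1},
  {"x":0,"y":0,"z":0,"turn":0,"gripper":-1},
])

```text
clock: 26.45
tool_pos: [521.1, 201.2, 36.2]
ee_rot: [[-0.993, -0.118, 0.0], [-0.118, 0.993, 0.0], [-0.0, 0.0, -1.0]]
wrist_force: [0.7, -0.8, -5.1]
width: 60.6
grip_force: 79.2
```

move_arm([
  {"x":-1.5,"y":0,"z":0,"turn":0,"gripper":-1},
  {"x":0,"y":0,"z":0,"turn":0,"gripper":-1},
])

```text
clock: 26.62
tool_pos: [522.2, 201.4, 36.1]
ee_rot: [[-0.993, -0.118, -0.0], [-0.118, 0.993, -0.0], [0.0, -0.0, -1.0]]
wrist_force: [-1.0, 0.2, -4.6]
width: 61.0
grip_force: 79.3
```

move_arm([
  {"x":-1.5,"y":0,"z":0,"turn":0,"gripper":-1},
  {"x":0,"y":0,"z":0,"turn":0,"gripper":-1},
])

```text
clock: 26.78
tool_pos: [522.2, 201.4, 35.9]
ee_rot: [[-0.993, -0.117, -0.004], [-0.117, 0.993, -0.001], [0.004, -0.0, -1.0]]
wrist_force: [-5.0, -1.1, -1.2]
width: 60.9
grip_force: 79.9
```

move_arm([
  {"x":-1.5,"y":0,"z":0,"turn":0,"gripper":-1},
  {"x":0,"y":0,"z":0,"turn":0,"gripper":-1},
])

```text
clock: 26.95
tool_pos: [522.2, 201.4, 35.8]
ee_rot: [[-0.993, -0.117, -0.007], [-0.117, 0.993, -0.001], [0.007, -0.0, -1.0]]
wrist_force: [-9.4, -2.0, 1.8]
width: 60.9
grip_force: 80.2
```

Stop reached (9 N). I'm easing off slightly and setting down.

move_arm([
  {"x":3,"y":0,"z":1,"turn":0,"gripper":-1},
  {"x":0,"y":0,"z":0,"turn":0,"gripper":-1},
  {"x":0,"y":0,"z":1,"turn":0,"gripper":-1},
  {"x":0,"y":0,"z":0,"turn":0,"gripper":-1},
])

```text
clock: 27.28
tool_pos: [522.2, 201.4, 35.7]
ee_rot: [[-0.993, -0.118, -0.001], [-0.118, 0.993, -0.0], [0.001, -0.0, -1.0]]
wrist_force: [-6.3, -0.7, 7.2]
width: 60.8
grip_force: 80.5
```

move_arm([
  {"x":0,"y":0,"z":1,"turn":0,"gripper":-1},
  {"x":0,"y":0,"z":0,"turn":0,"gripper":-1},
])

```text
clock: 27.45
tool_pos: [522.2, 201.4, 35.7]
ee_rot: [[-0.993, -0.118, -0.002], [-0.118, 0.993, -0.001], [0.002, -0.001, -1.0]]
wrist_force: [-8.8, -2.7, 13.3]
width: 60.6
grip_force: 81.4
```

move_arm([
  {"x":1,"y":0,"z":-2,"turn":0,"gripper":-1},
  {"x":0,"y":0,"z":0,"turn":0,"gripper":0.6},
  {"x":0,"y":0,"z":0,"turn":0,"gripper":1},
  {"x":0,"y":0,"z":0,"turn":0,"gripper":1},
  {"x":0,"y":0,"z":-10,"turn":0,"gripper":1},
  {"x":0,"y":0,"z":-30,"turn":0,"gripper":1},
  {"x":5,"y":0,"z":-40,"turn":0,"gripper":1},
  {"x":5,"y":0,"z":-40,"turn":0,"gripper":1},
])

```text
clock: 28.12
tool_pos: [510.5, 199.8, 156.0]
ee_rot: [[-0.993, -0.117, -0.002], [-0.117, 0.993, -0.0], [0.002, -0.0, -1.0]]
wrist_force: [0.2, 1.4, -0.5]
width: 85.4
grip_force: 0.0
```

move_arm([
  {"x":10,"y":0,"z":-40,"turn":0,"gripper":1},
  {"x":10,"y":0,"z":-30,"turn":0,"gripper":1},
  {"x":0,"y":0,"z":0,"turn":0,"gripper":1},
  {"x":0,"y":0,"z":0,"turn":0,"gripper":1},
])

```text
clock: 28.45
tool_pos: [493.3, 198.3, 229.2]
ee_rot: [[-0.993, -0.118, 0.008], [-0.118, 0.993, 0.002], [-0.008, 0.001, -1.0]]
wrist_force: [0.4, -0.2, -0.6]
width: 85.7
grip_force: 0.0
```

Run:
```python
from h import *
np.set_printoptions(precision=1,suppress=True)
s,im=grab('wrist','w11'); grab('side','side11'); print(s['tool_pos'],s['ee_rot'][:,1])
h=cv2.cvtColor(im['pixels'],cv2.COLOR_BGR2HSV); H,S,V=[h[...,i].astype(int) for i in range(3)]
m=((H>22)&(H<40)&(V>190)).astype(np.uint8)*255; m[:,:200]=0;m[:,380:]=0;m[330:]=0
m=cv2.morphologyEx(m,cv2.MORPH_CLOSE,np.ones((9,9)));m=cv2.morphologyEx(m,cv2.MORPH_OPEN,np.ones((9,9)))
k=max(cv2.findContours(m,0,cv2.CHAIN_APPROX_NONE)[0],key=cv2.contourArea)[:,0]
print('brick top',cv2.minAreaRect(ray(im,k,67,s)[:,:2].astype(np.float32)))
a=np.hstack([cv2.resize(cv2.imread('pics/w11.png'),(440,330)),cv2.resize(cv2.imread('pics/side11.png')[100:265,140:320],(360,330))]);cv2.imwrite('pics/c11.png',a)
```

```text
[493.3 198.3 229.2] [-0.1  1.   0. ]
brick top ((536.9989624023438, 201.8656768798828), (160.3662872314453, 55.97987365722656), 6.738858222961426)
```

View pics/c11.png

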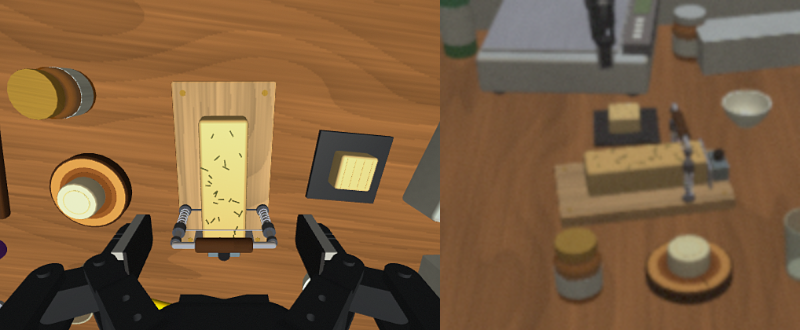

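The brick is under the wire against the stop, straight and centred to about 1 mm. The other cheeses are in place, so I'm handing in.

```bash
python3 -c "
from station import env
print(env.finish_job())"
```

```text
the job is handed in; nothing more can be done
None
```

The job is handed in with every cheese set out as asked: the brick is against the stop, and the square, disc and drum measured within about 6 mm of their middles. The jar and glass were left alone; the hand-in gave no verdict.

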